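# Heft two bolt cases and tray the heavy one

## Robot

A 6-joint arm with a two-finger parallel gripper is mounted at the origin on the work surface. World frame = base frame: x ahead of the robot, y to its left, z up, the work surface at z = 0. Lengths are in m, angles in rad, forces in N, time in s.
With the tool pointing down it reaches from about 0.2 to 0.875 m from the base axis. Payload 3.4 kg.
Tool frame: the origin (TCP) lies between the finger pads; the fingertips stand 25 mm ahead of it and the grasp point (between the pads) lies 6 mm ahead of it (r.nose_length is the z of the fingertips in the tool frame, in m); z points along the fingers, y is the line along which they close (so a half turn about z gives the same grasp; the last joint's range is limited). The gripper opens to 94 mm and grips with 3 to 60 N. Pads are 16 mm wide; open, the fingers measure 119 mm over their backs; the gripper's body (75 mm by 177 mm) begins 78 mm behind the grasp point.
Start: joints at [-0.121, 0.276, 1.505, -0, 1.361, -0.121], TCP at [0.575, -0, 0.23] pointing down, gripper open.
Joint ranges: [-2.89, 2.89], [-0.75, 2.08], [0.22, 2.7], [-1.18, 4.32], [0.11, 2.71], [-2.7, 2.7]. Speed limits (rad/s): [2.57, 2.57, 3.14, 3.14, 3.14, 3.14].

## Interface

Orientations are given as a unit quaternion [w, x, y, z].
In Python, from plant import r, gripper_to, inverse_kinematics, vision, models, telemetry gives the robot as it stands. Calls block until the motion is done:
- r.move_to(position, orientation): joint-space move of the TCP to a pose.
- r.move_l(position, rot=None, vel=0.15, guard=None): straight line of the TCP; rot=None keeps the orientation; vel is the mean speed in m/s. With guard (N) it stops when the force on the tool has changed by that much, and returns True; else False.
- r.movej(angles): joint-space move.
- gripper_to(opening, f_grip=None): finger opening in m; f_grip is the grip in N (None keeps the last); returns when the fingers have stopped.
- r.hold(seconds).
- inverse_kinematics(position, orientation): joint angles nearest the present ones, or None.
- vision.snapshot(name): name is "scene" or "side" or "wrist"; returns the picture (480x640x3 uint8, red, green, blue); there is no depth.
- vision.get_calibration(name): a dict with "fx", "fy", "cx", "cy" (pixels), "position" and "orientation" of the camera in the world. Camera axes: x right, y down, z forward; pixel columns grow to the right and rows downward; lengths in m; the calibration is good to about 2 mm. The wrist camera is an equidistant fisheye: a pixel r from the principal point sees the ray r / f radians off the axis. A picture is of the moment at which its call begins: read the wrist's pose just before it. get_calibration takes no time and is no camera call; for the wrist camera it gives the pose at the moment of the call.
A pose or a line that the arm cannot do raises r.PlanningError and nothing moves.
- r.sign_off(): hands the job in; it is judged then, once.
Trained networks look in the newest picture that a camera, given by its name, has taken for a name from the list of things; names that differ only in an ending like _2 or _b are one class to them, and where a whole thing is asked for, a point or a joint stands for the part that bears it (a point fixed in the world has none). Each returns a list of dicts, best first, with "score" (0 to 1); they miss things now and then, are a little off and sometimes report something else, mostly with a low value. They report only what shows in the picture. A call takes as long as a camera call. They do not tell look-alikes from the thing itself.
- models.boxes_of(thing, camera): "at" ([x, y, z] in m, in world coordinates, good to about 4 mm: the middle of the surface that is visible of it).
- models.regions_of(thing, camera): "pixels" (480x640 bool, what is visible of it).
- models.mark_of(thing, camera): "at" ([x, y, z] in m, in world coordinates, good to about 4 mm: a listed point, or the origin of a listed thing).
Readings, each from a call of its own:
- telemetry.current_t(): time.
- telemetry.current_joints(): joint angles.
- telemetry.current_dq(): joint speeds.
- telemetry.current_joint_efforts(): joint torques, N m.
- telemetry.current_ee_pos(): TCP position.
- telemetry.current_tool_rot(): TCP orientation.
- telemetry.current_wrist_force(): force on the tool from outside, world axes, zero at the start.
- telemetry.current_torque(): the same for the moment, N m.
- telemetry.current_opening(): finger opening in m.
- telemetry.current_finger_force(): force on a finger pad.
Only numpy, scipy, OpenCV 4.12 (cv2) and the standard library are available. Lean on these libraries where they do the work, as an engineer would, in place of code of your own. Each camera call takes 0.05 s, during which the arm holds its last target. There are 200 camera calls.

## Task

Two identical closed parts cases stand on the bolt inspection table: one is packed with metal bolts, the other holds only nylon sleeves. Raise one end of a case a little by its pair of lifting studs, its other end still resting on the table, to feel its weight at the wrist, and lower it flat again. Then carry the heavy case by its middle to the shallow tray with the open clear flap and set it down flat inside without dropping it, leaving the light case standing where it was.

Things in the scene. Friction and masses are not known exactly. Their poses are not given: they have to be found in the camera images.
- case_a_center (a point): Centre (half-way up) of one of two identical-looking closed grey cases, 150 (x) x 52 (y) x 60 mm high, loose, flat on the table. Round white studs stand out 6 mm on both long sides, 60 mm from the centre towards each end, 5 mm above centre height: 64 mm across a pair. Pinched by a pair with 10 to 25 N, it pivots freely: raising it lifts that end only. Flat sides between.
- case_b_center (a point): The other case, same shape. One case (either one) weighs 0.79 to 0.91 kg, so that a raised pair of studs pulls 4.3 to 6 N more on the wrist than the empty hand in free air; the other 0.35 to 0.37 kg, 2 to 3 N. The grip itself strains the wrist while the case stands flat: compare with free air. Centre of mass at mid-length.
- tray_floor (a point): Centre of the inner floor (its upper surface, 5 mm above the table) of a fixed shallow steel tray with a black floor: outside 210 (x) x 120 mm (y), inside 200 x 110 mm, rim 14 mm above the table. A clear acrylic flap stands fixed open at its +x end, sloping up and away to 130 mm above the table. A case fits with its length along the tray's x. z up.
- table: The fixed work table; its flat stainless top is at height 0. Small loose fasteners and gauges lie about on it, those between the cases and the tray lower than 35 mm.
Things that resemble listed ones, but are neither listed nor needed, are in the scene too. What is shaped like the part that bears case_a_center but blue or purple is not meant.

How it is judged:
On the way, in this order (a step that is already met when the one before it is completed fails the run):
1. one end of a case is raised (tilted more than 2 degrees) in the fingers while its other end rests on the table (((angle between case_a_center's own z axis and vertical above 0.035 rad and contact force between case_a and table above 0.2 N and contact force between case_a and the fingers above 0.3 N) or (angle between case_b_center's own z axis and vertical above 0.035 rad and contact force between case_b and table above 0.2 N and contact force between case_b and the fingers above 0.3 N))), for 0.2 s.
2. both cases stand flat where they stood at the start (within 30 mm) (distance of each of case_a_center, case_b_center from where it was at the start of the episode below 0.03 m and angle between each of case_a_center, case_b_center's own z axis and vertical below 0.03 rad), for 0.1 s.
3. a case is set down in the tray while still held: over the tray's floor (within 40 mm of its centre each way), less than 12 mm above it (((x of case_a_center in the frame of tray_floor between -0.04 and 0.04 m and y of case_a_center in the frame of tray_floor between -0.04 and 0.04 m and z of case_a_center in the frame of tray_floor below 0.042 m and contact force between case_a and the fingers above 0.3 N) or (x of case_b_center in the frame of tray_floor between -0.04 and 0.04 m and y of case_b_center in the frame of tray_floor between -0.04 and 0.04 m and z of case_b_center in the frame of tray_floor below 0.042 m and contact force between case_b and the fingers above 0.3 N))), for 0.05 s.
At the end, for the whole second after the job is handed in: The heavy case stands flat (within 3.4 degrees) and still on the tray's floor, its centre within 40 mm of the tray's centre along both its axes, its weight (over 5 N) on the tray; the light case stands flat within 30 mm of where it was at the start (((x of case_a_center in the frame of tray_floor between -0.04 and 0.04 m and y of case_a_center in the frame of tray_floor between -0.04 and 0.04 m and z of case_a_center in the frame of tray_floor below 0.035 m and angle between case_a_center's own z axis and vertical below 0.06 rad and contact force between case_a and tray above 5 N and linear speed of case_a below 0.02 m/s and distance of case_b_center from where it was at the start of the episode below 0.03 m and angle between case_b_center's own z axis and vertical below 0.03 rad) or (x of case_b_center in the frame of tray_floor between -0.04 and 0.04 m and y of case_b_center in the frame of tray_floor between -0.04 and 0.04 m and z of case_b_center in the frame of tray_floor below 0.035 m and angle between case_b_center's own z axis and vertical below 0.06 rad and contact force between case_b and tray above 5 N and linear speed of case_b below 0.02 m/s and distance of case_a_center from where it was at the start of the episode below 0.03 m and angle between case_a_center's own z axis and vertical below 0.03 rad))); the robot touches nothing.
It fails at once if a case is tipped by more than 35 degrees (angle between any of case_a_center, case_b_center's own z axis and vertical above 0.61 rad).
It also fails if it takes over 54 s, if anything falls off the work surface, if the arm or the gripper's body presses on something with over 40 N, if the wrist force passes 120 N, or if a joint passes its speed limit or range.

## Working session

There is one attempt and no reset: what is moved stays moved. The work goes in short steps, each a Python script; the robot and the scene stay as the last script left them, time stands still between calls to the robot, and variables do not carry over. Pictures are saved under pics/ and viewed, at most 10 in all, crops included, and the job is handed in when it is done.

```bash
mkdir -p pics; python3 - <<'E'
from plant import *
import cv2,numpy as np
print(r.nose_length, telemetry.current_t())
for c in ("scene","side"):
    im=vision.snapshot(c); cv2.imwrite(f"pics/{c}0.png",im[:,:,::-1])
    k=vision.get_calibration(c); print(c,k)
    for n in ("case_a_center","tray_floor"):
        for f in (models.mark_of,models.boxes_of):
            for d in f(n,c): print(n,f.__name__,round(d["score"],2),np.round(d["at"],3))
E
```

```text
0.025 0.0
scene {'fx': 542.3683968158647, 'fy': 542.3683968158647, 'cx': 321.03621210085413, 'cy': 233.75343095235957, 'position': array([1.11526771, 0.41507222, 0.95562693]), 'orientation': array([-0.15792616,  0.47269373,  0.82310242, -0.27225425])}
case_a_center call 0.95 [0.349 0.36  0.033]
case_a_center call 0.72 [0.585 0.442 0.03 ]
case_a_center call 0.71 [0.71  0.073 0.032]
case_a_center call 0.59 [0.568 0.284 0.033]
case_a_center call 0.89 [0.587 0.289 0.063]
case_a_center call 0.86 [0.726 0.085 0.062]
case_a_center call 0.69 [0.366 0.362 0.061]
case_a_center call 0.55 [0.603 0.447 0.06 ]
tray_floor call 0.94 [ 0.572 -0.26   0.01 ]
side {'fx': 502.65823210748067, 'fy': 502.65823210748067, 'cx': 319.4823903978748, 'cy': 241.26928963868264, 'position': array([ 0.10938834, -0.63668459,  0.58307059]), 'orientation': array([-0.46383198,  0.84228012, -0.24128101,  0.13117761])}
case_a_center call 0.85 [0.348 0.356 0.032]
case_a_center call 0.83 [0.572 0.285 0.028]
case_a_center call 0.81 [0.707 0.077 0.028]
case_a_center call 0.75 [0.587 0.439 0.033]
case_a_center call 0.97 [0.57  0.422 0.048]
case_a_center call 0.9 [0.338 0.331 0.047]
case_a_center call 0.7 [0.561 0.267 0.039]
case_a_center call 0.56 [0.681 0.052 0.056]
tray_floor call 0.79 [ 0.564 -0.266  0.002]
tray_floor call 0.63 [ 0.626 -0.256  0.007]
```

View pics/scene0.png

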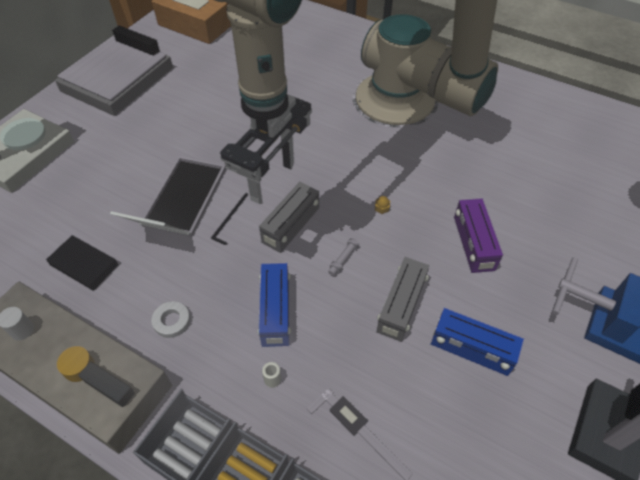

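View pics/side0.png

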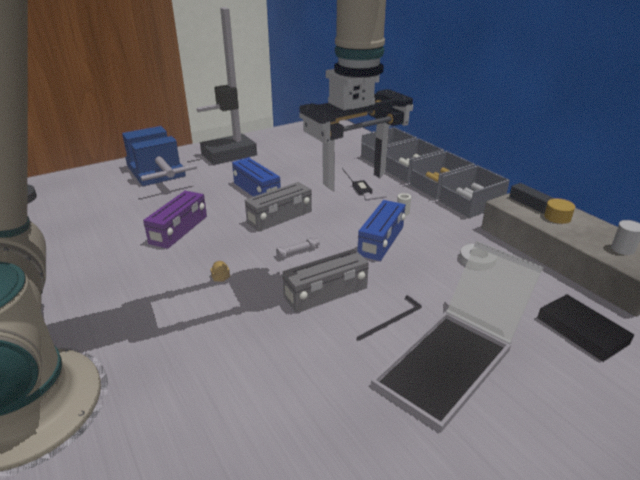

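Candidates by scene pixel:
- Cases: grey (290,217), grey (404,298), blue (274,304), blue (477,341), purple (478,235). I choose the two grey ones.
- Tray: the real one with the flap is at (185,196). The black pad at (83,262) and the grey box at (115,70) are look-alikes.

The networks missed the near grey case, so I'll fit the box silhouettes myself.

```bash
cat > h.py <<'E'
from plant import *
import cv2,numpy as np
from scipy.spatial.transform import Rotation as R
from scipy.optimize import minimize
def proj(P,k):
    q=k["orientation"]; M=R.from_quat([q[1],q[2],q[3],q[0]]).as_matrix()
    c=(np.asarray(P)-k["position"])@M
    return np.c_[k["fx"]*c[:,0]/c[:,2]+k["cx"],k["fy"]*c[:,1]/c[:,2]+k["cy"]]
def box(x,y,a,L=.15,W=.052,z0=0,z1=.06):
    c,s=np.cos(a),np.sin(a)
    return np.array([[x+c*u*L/2-s*v*W/2,y+s*u*L/2+c*v*W/2,z] for z in(z0,z1) for u,v in((1,1),(1,-1),(-1,-1),(-1,1))])
def sil(p,k,**kw):
    m=np.zeros((480,640),np.uint8)
    h=cv2.convexHull(np.float32(proj(box(*p,**kw),k)))
    cv2.fillConvexPoly(m,np.int32(h*16),1,shift=4); return m>0
def fit(masks,ks,p0,**kw):   # masks: one per camera
    f=lambda p:-sum((sil(p,k,**kw)&m).sum()/(sil(p,k,**kw)|m).sum() for m,k in zip(masks,ks))/len(ks)
    b=min((minimize(f,[*p0[:2],a],method="Nelder-Mead",options=dict(initial_simplex=[[p0[0],p0[1],a],[p0[0]+.02,p0[1],a],[p0[0],p0[1]+.02,a],[p0[0],p0[1],a+.2]])) for a in np.arange(-1.4,1.6,.35)),key=lambda o:o.fun)
    return b.x,-b.fun
def down(a):  # tool pointing down, tool y at world angle a+90deg (closing across a case of yaw a)
    q=(R.from_euler("z",a)*R.from_euler("x",np.pi)).as_quat(); return np.array([q[3],q[0],q[1],q[2]])
E
python3 - <<'E'
from h import *
K={c:vision.get_calibration(c) for c in("scene","side")}
seeds=dict(near={"scene":(290,217),"side":(325,280)},far={"scene":(404,298),"side":(280,205)},tray={"scene":(185,196),"side":(445,365)})
im={c:cv2.imread(f"pics/{c}0.png") for c in K}
reg={}
for c in K:
    im[c]=vision.snapshot(c)[:,:,::-1].copy()
    for n in("case_a_center","tray_floor"): reg[c,n]=[d["pixels"] for d in models.regions_of(n,c)]
def pick(n,c):
    net="tray_floor" if n=="tray" else "case_a_center"
    u,v=seeds[n][c]
    g=[m for m in reg[c,net] if m[v-4:v+5,u-4:u+5].mean()>.5]
    if g: return g[0],"net"
    hsv=cv2.GaussianBlur(im[c],(3,3),0); gc=np.full((480,640),cv2.GC_BGD,np.uint8)
    gc[v-40:v+40,u-48:u+48]=cv2.GC_PR_BGD; cv2.circle(gc,(u,v),16,cv2.GC_PR_FGD,-1); cv2.circle(gc,(u,v),6,cv2.GC_FGD,-1)
    cv2.grabCut(im[c],gc,None,np.zeros((1,65)),np.zeros((1,65)),5,cv2.GC_INIT_WITH_MASK)
    return (gc==1)|(gc==3),"grab"
out=im["scene"].copy();out2=im["side"].copy()
for n,p0 in(("near",(.52,.09)),("far",(.57,.285)),("tray",(.572,-.26))):
    kw=dict(L=.2,W=.11,z0=.005,z1=.0051) if n=="tray" else {}
    ms={c:pick(n,c) for c in K}
    for cs in(["scene"],["side"],["scene","side"]):
        p,s=fit([ms[c][0] for c in cs],[K[c] for c in cs],p0,**kw)
        print(n,cs,[ms[c][1] for c in cs],np.round(p,4),round(s,3))
    for o,c in((out,"scene"),(out2,"side")):
        cv2.polylines(o,[np.int32(cv2.convexHull(np.float32(proj(box(*p,**kw),K[c]))))],True,(0,255,0),1)
a=cv2.resize(out[140:350,130:450],None,fx=1.9,fy=1.9);b=cv2.resize(out2[150:430,230:550],(a.shape[1],0) if 0 else None,fx=1.9,fy=1.9)
cv2.imwrite("pics/fit.png",cv2.resize(np.vstack([out[150:350,130:450],out2[170:430,230:550]]),None,fx=1.3,fy=1.3,interpolation=cv2.INTER_CUBIC))
E
```

```text
near ['scene'] ['grab'] [ 0.5113 -0.0125  3.1101] 0.894
near ['side'] ['grab'] [ 0.5087 -0.0119 -0.033 ] 0.916
near ['scene', 'side'] ['grab', 'grab'] [ 0.5109 -0.0126  3.104 ] 0.898
far ['scene'] ['grab'] [0.5702 0.2888 0.0971] 0.828
far ['side'] ['net'] [0.5715 0.2862 0.1411] 0.977
far ['scene', 'side'] ['grab', 'net'] [0.5712 0.2879 3.2442] 0.895
tray ['scene'] ['net'] [ 0.5694 -0.2607  0.2535] 0.777
tray ['side'] ['net'] [ 0.5561 -0.2734  0.2671] 0.509
tray ['scene', 'side'] ['net', 'net'] [ 0.5565 -0.272   0.2457] 0.632
```

View pics/fit.png

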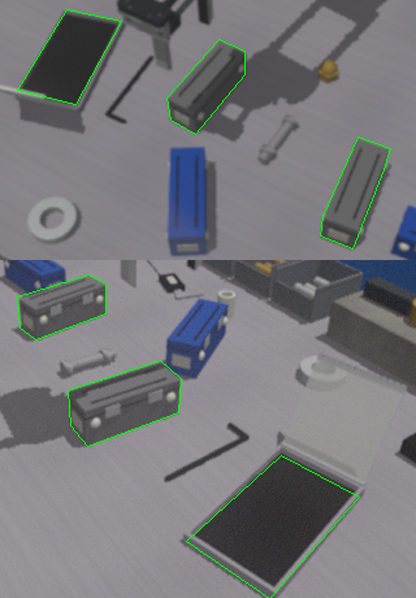

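Near grey case: (0.510, −0.013), yaw −0.036. Far grey case: (0.571, 0.288), yaw about 0.12. Both outlines sit on the cases in both views. The tray outline is loose in the side view, so I'll refit it on the dark floor later. I'll weigh the near case at its +x studs now.

```bash
cat >> h.py <<'E'
def best(p,a):
    c=[]
    for d in(a,a+np.pi,a-np.pi):
        j=inverse_kinematics(p,down(d))
        if j is not None: c.append((abs(np.array(j)-telemetry.current_joints()).max(),d))
    return down(min(c)[1])
def F(n=5):
    v=[]
    for _ in range(n): r.hold(.04); v.append(telemetry.current_wrist_force())
    return np.mean(v,0)
E
python3 - <<'E'
from h import *
x,y,a=.510,-.0125,-.036
u=np.array([np.cos(a),np.sin(a),0])
p=np.array([x,y,0])+.06*u
q=best(p+[0,0,.041],a)
r.move_to(p+[0,0,.12],q); r.hold(.2); f0=F(); print("air",f0)
print("guard",r.move_l(p+[0,0,.041],vel=.1,guard=8))
gripper_to(.04,15); print("open",telemetry.current_opening(),telemetry.current_finger_force(),"flat",F()-f0,telemetry.current_ee_pos())
h=.012
r.move_l(p+[0,0,.041+h]-.035*h/.135*u,vel=.03); r.hold(.4)
print("raised",F()-f0,telemetry.current_opening(),telemetry.current_ee_pos(),telemetry.current_t())
k=vision.get_calibration("side"); cv2.imwrite("pics/tilt.png",cv2.resize(vision.snapshot("side")[180:340,220:420,::-1],None,fx=2.5,fy=2.5))
K=vision.get_calibration("side")
E
```

```text
air [-0.11645951 -0.02911297 -0.05710346]
guard False
open 0.06279503218186075 15.00017300248146 flat [ 0.12311674 -0.74017711  2.29694485] [ 0.57011437 -0.01485915  0.04122492]
raised [ 0.53785741 -0.94976769 -5.21885982] 0.06245694221043794 [ 0.56656033 -0.01453594  0.05287703] 5.525
```

View pics/tilt.png

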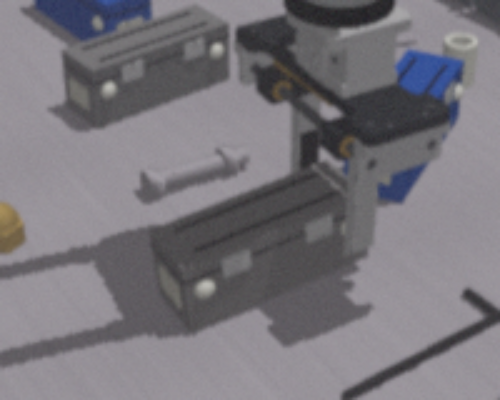

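The raised end pulls 5.2 N, so the near case is the heavy one. The picture shows its +x end raised in the fingers and its left end (about (190,320) in the crop) on the table. I'll lower it, release, and refit the case and tray.

```bash
python3 - <<'E'
from h import *
x,y,a=.510,-.0125,-.036
u=np.array([np.cos(a),np.sin(a),0]); p=np.array([x,y,0])+.06*u
r.move_l(p+[0,0,.041],vel=.03); r.hold(.2)
gripper_to(.094); r.hold(.2)
r.move_l(p+[0,0,.22],vel=.25)
q=best(np.array([.45,-.12,.30]),0); r.move_to([.42,.15,.30],q)
K={c:vision.get_calibration(c) for c in("scene","side")}
im={c:vision.snapshot(c)[:,:,::-1].copy() for c in K}
T={"scene":(185,196),"side":(445,365)};C={"scene":(290,217),"side":(325,280)}
def lab(m,s):
    n,l=cv2.connectedComponents(m.astype(np.uint8)); return l==l[s[1],s[0]]
def grab(c,s):
    u,v=s; gc=np.full((480,640),cv2.GC_BGD,np.uint8)
    gc[v-40:v+40,u-48:u+48]=cv2.GC_PR_BGD; cv2.circle(gc,(u,v),16,cv2.GC_PR_FGD,-1); cv2.circle(gc,(u,v),6,cv2.GC_FGD,-1)
    cv2.grabCut(im[c],gc,None,np.zeros((1,65)),np.zeros((1,65)),5,cv2.GC_INIT_WITH_MASK); return (gc==1)|(gc==3)
mt,mc=[],[]
for c in K:
    g=cv2.GaussianBlur(im[c],(3,3),0).max(2); mt.append(lab(g<85,T[c])); mc.append(grab(c,C[c]))
ks=list(K.values())
kw=dict(L=.2,W=.11,z0=.005,z1=.0051)
for i in([0],[1],[0,1]):
    pt,s=fit([mt[j] for j in i],[ks[j] for j in i],(.572,-.262),**kw); print("tray",i,np.round(pt,4),round(s,3))
    pc,s=fit([mc[j] for j in i],[ks[j] for j in i],(.51,-.012)); print("case",i,np.round(pc,4),round(s,3))
o=[im[c].copy() for c in K]
for I,k in zip(o,ks):
    for pp,w in((pt,kw),(pc,{})): cv2.polylines(I,[np.int32(cv2.convexHull(np.float32(proj(box(*pp,**w),k))))],True,(0,255,0),1)
cv2.imwrite("pics/fit2.png",cv2.resize(np.hstack([o[0][140:400,100:370],o[1][200:460,260:560]]),None,fx=1.4,fy=1.4,interpolation=cv2.INTER_CUBIC)); print(telemetry.current_t())
E
```

```text
tray [0] [ 0.5607 -0.2722  0.2608] 0.922
case [0] [ 0.5118 -0.0095 -0.0512] 0.919
tray [1] [ 0.5699 -0.2603  0.2674] 0.918
case [1] [ 0.5087 -0.0118 -0.0261] 0.913
tray [0, 1] [ 0.5636 -0.2681  0.2744] 0.886
case [0, 1] [ 0.5103 -0.0109 -0.0475] 0.904
9.1167
```

View pics/fit2.png

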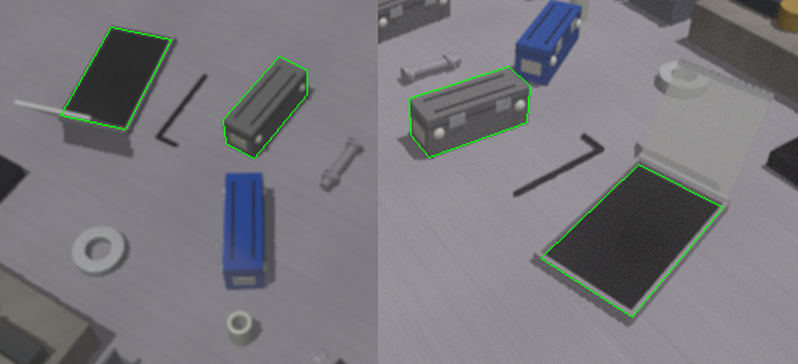

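The tray is at about (0.566, −0.266), yaw 0.265, where both views and the mark network agree within 7 mm. The case is at (0.510, −0.011), yaw −0.04. The case has 25 mm of clearance inside the tray, so I'll carry it by its middle.

```bash
python3 - <<'E'
from h import *
c=np.array([.510,-.011,0]);a=-.04;t=np.array([.566,-.266,0]);b=.265
q=best(c+[0,0,.042],a)
r.move_to(c+[0,0,.13],q); r.hold(.1); f0=F()
print("guard",r.move_l(c+[0,0,.042],vel=.1,guard=8))
gripper_to(.03,45); print("open",telemetry.current_opening(),telemetry.current_finger_force())
r.move_l(c+[0,0,.062],vel=.04); r.hold(.3); print("lift",F()-f0,telemetry.current_torque())
r.move_l(c+[0,0,.2],vel=.12)
qb=best(t+[0,0,.2],b)
r.move_l(t+[0,0,.2],rot=qb,vel=.12); r.hold(.4)
print("above",telemetry.current_opening(),F()-f0,telemetry.current_ee_pos(),telemetry.current_t())
r.move_l(t+[0,0,.095],vel=.1); r.hold(.3)
o=[vision.snapshot(n)[:,:,::-1] for n in("scene","side")]
cv2.imwrite("pics/above.png",cv2.resize(np.hstack([o[0][100:300,80:330],o[1][200:400,310:560]]),None,fx=1.6,fy=1.6))
E
```

```text
guard False
open 0.051564355321789025 44.99692350625992
lift [-0.12353859 -0.25545159 -8.81156203] [ 0.10661166 -0.03721478 -0.0215389 ]
above 0.05217275085158842 [-0.48070512 -0.47710151 -9.10611464] [ 0.56599092 -0.2660212   0.19998687] 17.5583
```

View pics/above.png

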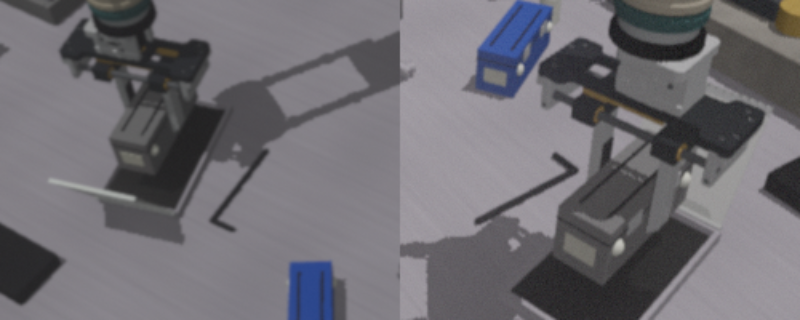

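The case hangs level over the black floor in both views and aligned with the tray, and 9 N is on the wrist. I'll lower it.

```bash
python3 - <<'E'
from h import *
t=np.array([.566,-.266,0])
r.move_l(t+[0,0,.056],vel=.06); r.hold(.2); f1=F()
print("contact",r.move_l(t+[0,0,.043],vel=.015,guard=5),telemetry.current_ee_pos(),F()-f1)
r.hold(.3)
o=[vision.snapshot(n)[:,:,::-1] for n in("scene","side")]
cv2.imwrite("pics/set.png",cv2.resize(np.hstack([o[0][100:300,80:330],o[1][200:400,310:560]]),None,fx=1.6,fy=1.6))
E
```

```text
contact True [ 0.56603217 -0.26605197  0.04708866] [-0.20761374 -0.10460506 15.61184139]
```

View pics/set.png

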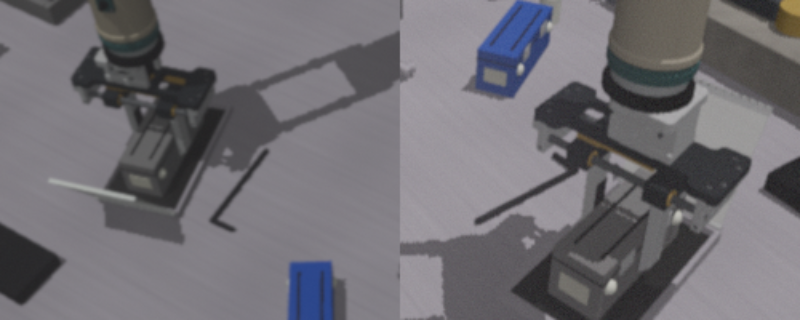

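Contact came at TCP z 0.0471, exactly the expected height, with the case inside the rim. I'll release, retreat and check.

```bash
python3 - <<'E'
from h import *
p=np.array(telemetry.current_ee_pos())
gripper_to(.08); r.hold(.2)
r.move_l([p[0],p[1],.25],vel=.15); r.move_to([.42,.1,.32],telemetry.current_tool_rot()); r.hold(.3)
o=[vision.snapshot(n)[:,:,::-1] for n in("scene","side")]
cv2.imwrite("pics/end.png",cv2.resize(np.hstack([o[0][130:330,80:430],o[1][170:370,230:560]]),None,fx=1.15,fy=1.15))
for c in("scene","side"):
    for d in models.mark_of("case_a_center",c)+models.mark_of("tray_floor",c): print(c,round(d["score"],2),np.round(d["at"],3))
print(telemetry.current_t())
E
```

```text
scene 0.86 [0.587 0.445 0.032]
scene 0.73 [0.71  0.074 0.033]
scene 0.72 [0.348 0.357 0.03 ]
scene 0.67 [0.567 0.285 0.034]
scene 0.73 [ 0.564 -0.266  0.008]
side 0.86 [0.572 0.288 0.029]
side 0.71 [0.707 0.076 0.03 ]
side 0.64 [0.588 0.44  0.028]
side 0.6 [0.352 0.357 0.031]
side 0.45 [ 0.396 -0.    -0.001]
26.0333
```

View pics/end.png

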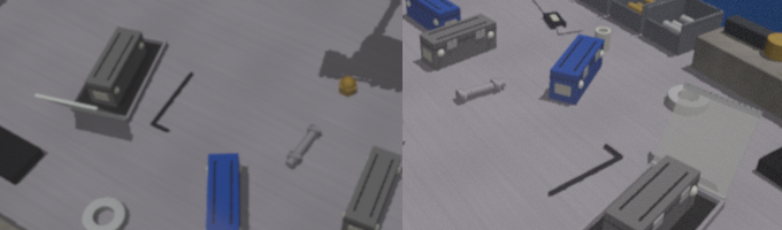

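The case stands flat and centred in the tray (scene crop (115,70)), and the light case is where it was. I'll hand it in.

```bash
python3 -c "
from plant import r
print(r.sign_off())"
```

```text
the job is handed in; nothing more can be done
None
```

I handed the job in at about 26 s: the heavy case (5.2 N at its raised studs, about 9 N when carried) stands flat in the tray and the light case was never touched; sign-off returned no verdict.

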